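# Dress the middle of the dinner table

## Task

Dress the table for dinner: put the cork pot stand flat on the table midway between the flower vase and the brass dish, and set the blue sugar pot on the middle of it; stand the ivory candle in the middle of the brass dish; and on the slate board stand the white salt shaker in the middle of the left half and the black pepper mill in the middle of the right half (left and right as the robot sees them). Everything ends upright, and the red candle and the green tumbler stay where they are.

Things in the scene. Friction and masses are not known exactly. Their poses are not given: they have to be found in the camera images.
- vase: Terracotta vase with yellow daffodils, round, fixed to the table: vase 80 mm across, 100 mm tall; flowers spread to 100 mm across and reach 180 mm high. Origin at the centre of its underside, z up; its x axis lies along the line through the brass dish, whose centre is 280 mm away on its +x or -x side. Either may be the left one.
- dish: Round shallow brass candle dish, fixed to the table: 116 mm across at the rim, rim 12 mm high, flat inner floor 92 mm or more across, 6 mm above the table. Origin at the centre of its underside.
- slate: Dark slate board lying on the table, fixed: 90 mm (its x) by 180 mm (its y), 10 mm thick, origin at the centre of its underside. Its x axis points away from the robot and its y axis to the robot's left, within about 0.25 rad. The middles of its left and right halves lie 45 mm from its centre along +y and -y.
- stand: Round pale cork pot stand, a loose plain disc: 60 mm across, 16 mm thick, about 60 g. Origin at the centre of its underside.
- pot: Blue lidded sugar pot with a small white knob on the lid, loose: round, foot 44 mm, straight sides 52 mm across from 8 to 48 mm height, 68 mm tall with the knob, about 0.2 kg. Origin at the centre of its underside.
- candle: Ivory pillar candle, loose: 50 mm across, 100 mm tall with a 7 mm wick on top, about 0.2 kg. Origin at the centre of its underside.
- salt: White ceramic salt shaker with a domed steel cap, loose: 44 mm across, straight sides to 62 mm, 80 mm tall, about 0.2 kg. Origin at the centre of its underside.
- mill: Black pepper mill with a small brass ball on top, loose: 46 mm across, straight sides to 98 mm, 120 mm tall, about 0.2 kg. Origin at the centre of its underside.
- red_candle: Red pillar candle, loose, to be left alone: 50 mm across, 80 mm tall with a 7 mm wick. Origin at the centre of its underside.
- tumbler: Green glass tumbler, loose, empty, to be left alone: 64 mm across at the rim, 90 mm tall. Origin at the centre of its underside.
Not all that is in view belongs to the job. There is more than one size of the stand; the job needs the middle-sized.

How it is judged:
By the outcome, as a careful person would: the job done as asked, in the order asked, and still so for the second after the job is handed in, with the robot touching nothing.
It also fails if it takes over 144 s, if anything falls off the work surface, if the arm or the gripper's body presses on something with over 40 N, if the wrist force passes 120 N, or if a joint passes its speed limit or range.

## Robot

A 6-joint arm with a two-finger parallel gripper is mounted at the origin on the work surface. World frame = base frame: x ahead of the robot, y to its left, z up, the work surface at z = 0. Lengths are in m, angles in rad, forces in N, time in s.
With the tool pointing down it reaches from about 0.35 to 0.85 m from the base axis. Payload 8.1 kg.
Tool frame: the origin (TCP) lies between the finger pads; the fingertips stand 14 mm ahead of it and the grasp point (between the pads) lies 5 mm behind it (robot.tcp_to_tips is the z of the fingertips in the tool frame, in m); z points along the fingers, y is the line along which they close (so a half turn about z gives the same grasp; the last joint's range is limited). The gripper opens to 93 mm and grips with 3 to 60 N. Pads are 15 mm wide; open, the fingers measure 128 mm over their backs; the gripper's body (75 mm by 188 mm) begins 65 mm behind the grasp point.
Start: joints at [1.195, 0.13, 1.488, -0, 1.523, -0.085], TCP at [0.172, 0.575, 0.233] pointing down, gripper open.
Joint ranges: [-2.96, 2.96], [-0.89, 2.26], [0.02, 2.5], [-1.34, 4.48], [0, 2.73], [-2.66, 2.66]. Speed limits (rad/s): [2.39, 2.39, 2.79, 3.14, 3.14, 3.14].

## Interface

Orientations are given as a rotation vector (axis times angle).
In Python, from plant import sensors, read_camera, robot gives the robot as it stands.
- The arm moves only by the tool drive_effector, called as a command line: name --argument value ..., lists and objects as JSON in quotes. Schema: {"type":"object","properties":{"deltas":{"type":"string"},"grip_force":{"type":"number"},"only":{"type":"string"},"quiet":{"type":"boolean"},"lines":{"type":"string"}},"required":["deltas"],"additionalProperties":false}. deltas is a string of 1 to 20 rows, one to a line, with the numbers parted by commas; each row has 5 numbers: the finger opening in m, then dx, dy, dz in shares of the most that a row can go, 1 being 50 mm, then a turn about the tool's z in shares of 45 degrees (1.0 is 45 degrees); each row shifts and turns the commanded pose from where the row before left it, along the tool's axes as they then stand; what a row does not reach is not made up. A row lasts 1/10 s, in which the tool goes at most 0.05 m and 0.15 rad, less where a joint would pass 70% of its speed; a pose out of reach is approached as far as the arm can. The fingers move at their own pace and stop on an object; grip_force is the grip in N (left out, the last holds). Time passes only in rows, so rows that do not move let the fingers close. The tool returns the time, the measured TCP pose, the force, the opening and the grip force at its end. only (a regular expression) keeps the lines of the reply that match it, lines (a string "A,B") keeps lines A to B, and quiet returns only ok. Input that does not fit is refused with a message, and nothing moves.
- sensors.read_state(): the state, without advancing time (a new reading comes with each control period).
- read_camera(name): name is "scene" or "top" or "wrist"; returns a dict with "image" (420x560x3 uint8, red, green, blue), "depth" (420x560 float32, m along the optical axis (not along the pixel's ray), 0 where there is no reading), "fx", "fy", "cx", "cy" (pixels), "R" (3x3) and "t" (3): a world point X has camera coordinates R X + t. Camera axes: x right, y down, z forward; pixel columns grow to the right and rows downward; lengths in m; the calibration is good to about 2 mm. A picture is of the moment at which its call begins.
- robot.close_job(): hands the job in; it is judged then, once.
The state is a dict: "t": time; "q": joint angles; "dq": joint speeds; "joint_torque": joint torques, N m; "tool_pos": TCP position; "orientation": TCP orientation; "force": force on the tool from outside, world axes, zero at the start; "wrist_torque": the same for the moment, N m; "opening": finger opening in m; "gripper_force": force on a finger pad.
Only numpy, scipy, OpenCV 4.12 (cv2) and the standard library are available. Lean on these libraries where they do the work, as an engineer would, in place of code of your own. Each camera call takes 0.05 s, during which the arm holds its last target. There are 200 camera calls.

## Working session

There is one attempt and no reset: what is moved stays moved. The work goes in short steps, Python scripts to look and compute and a tool call to move; the robot and the scene stay as the last step left them, time stands still between calls to the robot, and variables do not carry over. Pictures are saved under pics/ and viewed, at most 14 in all, crops included, and the job is handed in when it is done.

```bash
ls; mkdir -p pics; python3 - <<'E'
from plant import sensors, read_camera, robot
import cv2,numpy as np
for n in("scene","top"):
    c=read_camera(n); np.savez(f"{n}.npz",**c)
    cv2.imwrite(f"pics/{n}0.png",cv2.resize(c["image"][:,:,::-1],(800,600),interpolation=cv2.INTER_CUBIC))
    print(n,c["fx"],c["cx"],c["cy"],c["R"].round(3).tolist(),c["t"].round(3))
s=sensors.read_state();print(s["t"],s["tool_pos"],s["orientation"],s["opening"])
E
```

```text
pics
scene 395.23038536882586 276.75746560614266 215.309919473723 [[0.095, 0.995, 0.007], [0.698, -0.061, -0.714], [-0.71, 0.073, -0.7]] [-0.104 -0.286  1.447]
top 465.72952721608704 284.42371332908345 212.240912697339 [[0.007, -1.0, 0.016], [-0.997, -0.008, -0.075], [0.076, -0.016, -0.997]] [0.027 0.481 1.011]
0.1 [0.17183044 0.57434504 0.23167558] [-4.55092568e-01 -3.10807645e+00  2.59299763e-03] 0.09303631798254701
```

View pics/top0.png

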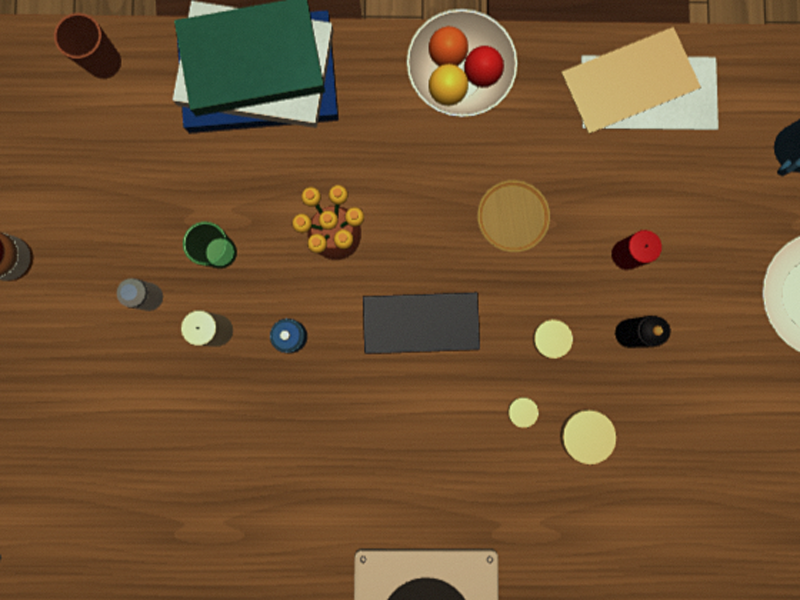

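View pics/scene0.png

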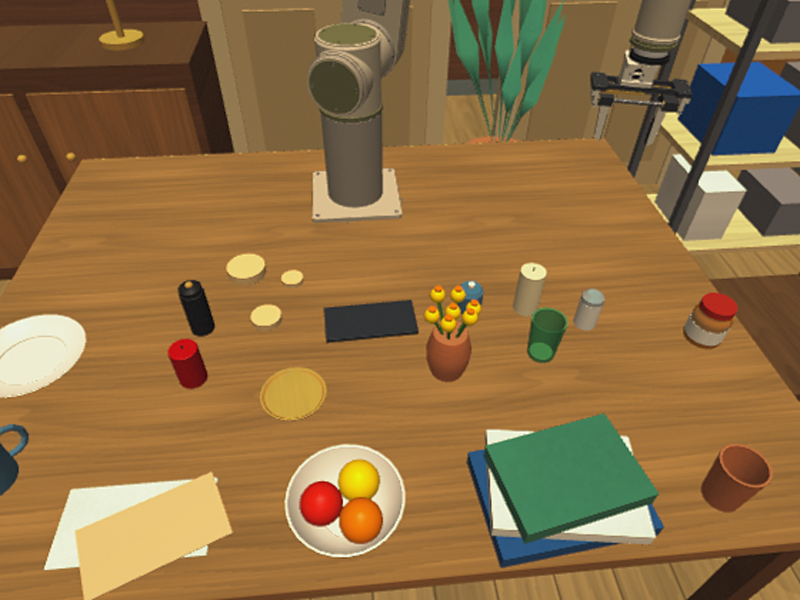

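Top view (800x600): salt (131,293), ivory candle (199,328), tumbler (208,243), pot (288,335), slate (421,322), vase foot ~(335,235), dish (514,215), mill (655,331), red candle (645,246). There are three cork discs: (524,412) about 30 px, (553,339) about 38 px and (589,437) about 54 px. At ~1.5 mm/px, the one at (553,339), about 58 mm across, is the middle-sized stand. I'll measure all of these and confirm the stand in a crop.

```bash
cat > h.py <<'E'
import numpy as np,cv2
def cloud(c):
    v,u=np.mgrid[:420,:560]; d=c["depth"]
    P=np.stack([(u-c["cx"])/c["fx"]*d,(v-c["cy"])/c["fy"]*d,d],-1)
    W=(P-c["t"])@c["R"]; W[d==0]=np.nan
    return W
def ray(c,u,v,z):
    r=c["R"].T@np.array([(u-c["cx"])/c["fx"],(v-c["cy"])/c["fy"],1]); o=-c["R"].T@c["t"]
    return (o+r*(z-o[2])/r[2])[:2]
def top(c,W,u,v,r,z0,z1,zt):
    "blob of points in height band near pixel; centre of the blob via ray at height zt"
    m=(W[...,2]>z0)&(W[...,2]<z1); V,U=np.mgrid[:420,:560]
    m&=np.hypot(U-u,V-v)<r
    p=np.argwhere(m)[:,::-1].astype(np.float32)
    (cu,cv),rr=cv2.minEnclosingCircle(p); area=2*np.sqrt(m.sum()/np.pi)
    k=np.linalg.norm(-c["R"].T@c["t"]-[.5,0,zt])/c["fx"]
    mu=p.mean(0)
    return ray(c,*mu,zt).round(4),ray(c,cu,cv,zt).round(4),"z",np.round(np.median(W[m][:,2]),4),"dia",(area*k).round(4)
def fit(x,y):
    A=np.c_[2*x,2*y,np.ones_like(x)]; s=np.linalg.lstsq(A,x*x+y*y,rcond=None)[0]
    return s[:2],np.sqrt(s[2]+s[0]**2+s[1]**2)
E
python3 - <<'E'
from h import *
c=dict(np.load("top.npz"));W=cloud(c)
L=dict(salt=(131,293,.05,.09,.075),candle=(199,328,.09,.11,.1),tumbler=(208,243,.08,.1,.09),pot=(288,335,.04,.08,.05),slate=(421,322,.005,.02,.01),
 mid=(553,339,.008,.03,.016),small=(524,412,.008,.03,.016),big=(589,437,.008,.03,.016),mill=(655,331,.09,.13,.1),red=(645,246,.07,.09,.08),dish=(514,215,.003,.03,.012))
for k,(u,v,a,b,z) in L.items():
    try: print(k,*top(c,W,u*.7,v*.7,48 if k=="slate" else 32 if k=="dish" else 22,a,b,z))
    except Exception as e: print(k,e)
m=(W[...,2]>.006)&(W[...,2]<.02);V,U=np.mgrid[:420,:560];m&=np.hypot(U-295,V-225)<55
r=cv2.minAreaRect(np.argwhere(m)[:,::-1].astype(np.float32));print(r);print([ray(c,*p,.01).round(4).tolist() for p in cv2.boxPoints(r)],ray(c,*r[0],.01))
im=c["image"][:,:,::-1]; cv2.imwrite("pics/c1.png",cv2.resize(im[215:335,345:485],None,fx=5,fy=5,interpolation=cv2.INTER_CUBIC))
s=dict(np.load("scene.npz"));S=cloud(s)
# vase from scene camera, red-brown at 20..90 mm
for lo in(.03,.05,.07,.09):
    m=(np.abs(S[...,2]-lo)<.006);V,U=np.mgrid[:420,:560];m&=np.hypot(U-448*.7,V-350*.7)<30
    if m.sum()>5: print(lo,m.sum(),*fit(S[m][:,0],S[m][:,1]))
L=dict(mill=(190,300,.07),red=(188,365,.05),candle=(530,290,.06),salt=(590,312,.04),tum=(545,335,.05))
for k,(u,v,z) in L.items():
    m=(np.abs(S[...,2]-z)<.03);m&=np.hypot(U-u*.7,V-v*.7)<22
    print(k,m.sum(),*fit(S[m][:,0],S[m][:,1]))
E
```

```text
salt [0.4874 0.4276] [0.4879 0.4272] z 0.0758 dia 0.0476
candle [0.4369 0.3242] [0.4369 0.3241] z 0.0997 dia 0.0512
tumbler [0.5606 0.3244] [0.5589 0.3224] z 0.0887 dia 0.0368
pot [0.4285 0.2087] [0.4285 0.2088] z 0.0574 dia 0.0523
slate [0.4507 0.0081] [0.4475 0.0113] z 0.0098 dia 0.1434
mid [ 0.4271 -0.1964] [ 0.4267 -0.1961] z 0.0156 dia 0.0602
small [ 0.314  -0.1494] [ 0.3142 -0.1491] z 0.0123 dia 0.0464
big [ 0.2778 -0.2493] [ 0.278  -0.2492] z 0.0218 dia 0.0849
mill [ 0.4374 -0.3195] [ 0.436  -0.3196] z 0.1102 dia 0.0476
red [ 0.5618 -0.3171] [ 0.5616 -0.3165] z 0.0793 dia 0.0501
dish [ 0.6205 -0.1373] [ 0.623  -0.1382] z 0.0065 dia 0.109
((294.9561767578125, 240.50155639648438), (69.62380981445312, 80.84497833251953), 87.99044799804688)
[[0.4918, 0.0996], [0.4996, -0.0805], [0.3454, -0.0857], [0.3382, 0.0924]] [0.41833116 0.00658652]
0.03 63 [0.58577915 0.14123159] 0.03685272928955814
0.05 85 [0.58545866 0.14102151] 0.03870726036822297
0.07 139 [0.58591507 0.14126037] 0.037134858088883345
0.09 132 [0.5858587  0.14118925] 0.03213683928199707
mill 316 [ 0.44091168 -0.31885829] 0.021086949437490964
red 425 [ 0.568012   -0.31663962] 0.021194313556552172
candle 370 [0.49556165 0.30771154] 0.043453711056866594
salt 265 [0.49248103 0.43424534] 0.020635631406012354
tum 521 [0.55041677 0.32156524] 0.033975026806120016
```

View pics/c1.png

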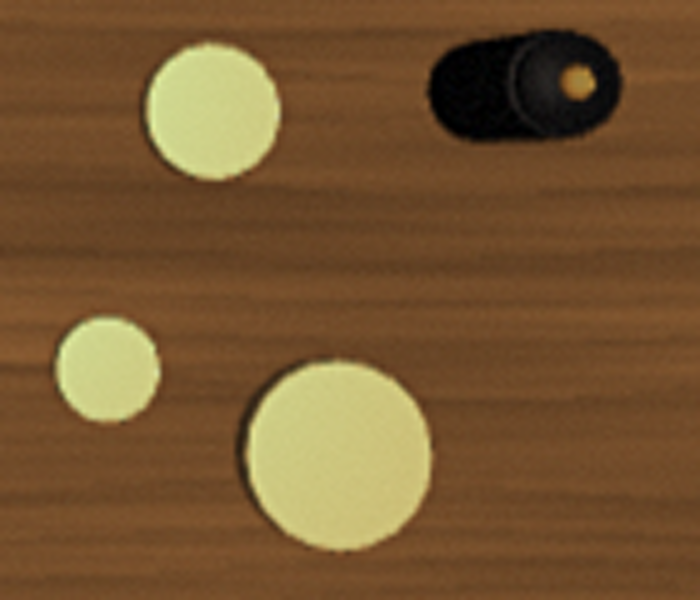

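The crop confirms it: the mid-sized disc is at crop (213,111), 60 mm across and 16 mm high. The small one at (107,369) is 46 mm and the big one at (340,455) is 85 mm. Next I'll refine the slate, the dish and the wrist pose.

```bash
python3 - <<'E'
from h import *
V,U=np.mgrid[:420,:560]
for n,sl,di in(("top",(421,322),(514,215)),("scene",(371,321),(293,393))):
    c=dict(np.load(n+".npz"));W=cloud(c);im=c["image"].astype(int)
    m=(im.max(2)-im.min(2)<15)&(im.max(2)<90)&(np.hypot(U-sl[0]*.7,V-sl[1]*.7)<52)
    n_,lab,st,ce=cv2.connectedComponentsWithStats(m.astype(np.uint8));k=1+st[1:,4].argmax()
    p=np.argwhere(lab==k)[:,::-1]
    q=np.array([ray(c,*a,.01) for a in p]).astype(np.float32)
    print(n,"slate",cv2.minAreaRect(q),q.mean(0))
    # dish: depth band ring
    m=(np.hypot(U-di[0]*.7,V-di[1]*.7)<36)
    for lo,hi in((.003,.02),(.0085,.016)):
        mm=m&(W[...,2]>lo)&(W[...,2]<hi);p=np.argwhere(mm)[:,::-1]
        q=np.array([ray(c,*a,.012) for a in p]).astype(np.float32)
        print(n,"dish",len(p),fit(q[:,0],q[:,1]),cv2.minEnclosingCircle(q))
c=dict(np.load("scene.npz"));W=cloud(c)
for k,(u,v,z,t) in dict(mid=(265,316,.008,.016),small=(291,278,.006,.012),big=(246,267,.012,.022),candle=(533,270,.09,.1),red=(184,350,.07,.08)).items():
    m=(np.hypot(U-u*.7,V-v*.7)<18)&(W[...,2]>t-.004)&(W[...,2]<t+.004)
    q=np.array([ray(c,*a,t) for a in np.argwhere(m)[:,::-1]]);print(k,q.mean(0),m.sum())
c=dict(np.load("top.npz"));im=c["image"][:,:,::-1]
cv2.imwrite("pics/c2.png",cv2.resize(im[120:265,200:400],None,fx=4,fy=4,interpolation=cv2.INTER_CUBIC))
E
```

```text
top slate ((0.4514452815055847, 0.008037440478801727), (0.088022880256176, 0.17836596071720123), 2.4682888984680176) [0.45137668 0.0079997 ]
top dish 1905 (array([ 0.62051016, -0.13757785], dtype=float32), np.float32(0.04205424)) ((0.6211774945259094, -0.1392100602388382), 0.08123616129159927)
top dish 451 (array([ 0.6205698 , -0.13675599], dtype=float32), np.float32(0.050289616)) ((0.6205310821533203, -0.13683325052261353), 0.05732918903231621)
scene slate ((0.45575007796287537, 0.009963907301425934), (0.09256057441234589, 0.176410511136055), 2.486647605895996) [0.45715556 0.00932226]
scene dish 1471 (array([ 0.6200264 , -0.13421573], dtype=float32), np.float32(0.04676484)) ((0.6152357459068298, -0.12934069335460663), 0.11156845092773438)
scene dish 401 (array([ 0.622609 , -0.1357463], dtype=float32), np.float32(0.048875537)) ((0.6225991249084473, -0.1360458880662918), 0.05752148479223251)
mid [ 0.43171119 -0.19558487] 265
small [ 0.31753337 -0.14876865] 131
big [ 0.28285109 -0.24825226] 375
candle [0.44225067 0.32595149] 179
red [ 0.56719348 -0.31734737] 256
```

View pics/c2.png

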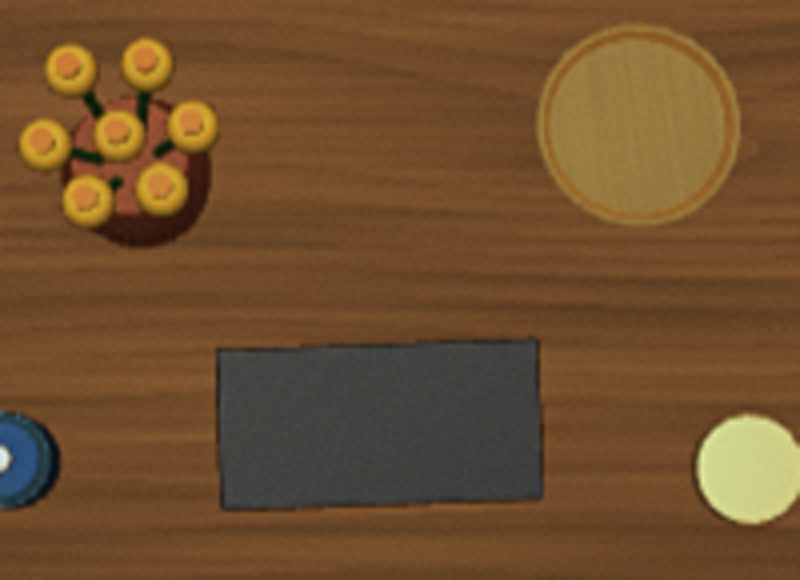

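c2 shows the dish centred at (639,125), the slate at (381,425) level to ~2.5°, and the vase at about (135,165) under its flowers. The two cameras disagree by about 5 mm in x and 1 mm in y, so I'll plan in the top frame plus half of that offset. I'll turn the closing line to world x, so that tool x is world y, and fly above the stand.

```bash
cat > go.py <<'E'
import sys,numpy as np
from scipy.spatial.transform import Rotation as Ro
from plant import sensors
s=sensors.read_state();R=Ro.from_rotvec(s["orientation"]).as_matrix()
D=np.array([[0,1,0],[1,0,0],[0,0,-1.]])   # wanted: tool y = world x
e=Ro.from_matrix(R.T@D).as_rotvec()
p=np.array([float(a) for a in sys.argv[1:4]])
print("t",round(s["t"],2),"pos",np.round(s["tool_pos"],4),"turn",e.round(4),"shift after turn",np.round(D.T@(p-s["tool_pos"]),4),"now-axes",np.round(R.T@(p-s["tool_pos"]),4),"open",round(s["opening"],4),"F",np.round(s["force"],1))
E
python3 go.py .4295 -.196 .15
```

```text
t 0.1 pos [0.1718 0.5743 0.2317] turn [-1.50e-03  1.00e-03  1.28e+00] shift after turn [-0.7703  0.2577  0.0817] now-axes [-0.4677 -0.664   0.0827] open 0.093 F [-0.4 -0.9  0. ]
```

Careful with the scale: shifts go in shares of 50 mm and turns go in shares of 45 degrees. That gives: 0.04 m is 0.8, -0.02 m is -0.4, 0.1422 rad is 0.1811.

drive_effector --deltas "0.093,0,0,0,0.1811\n0.093,0,0,0,0.1811\n0.093,0,0,0,0.1811\n0.093,0,0,0,0.1811\n0.093,0,0,0,0.1811\n0.093,0,0,0,0.1811\n0.093,0,0,0,0.1811\n0.093,0,0,0,0.1811\n0.093,0,0,0,0.1811\n0.093,-0.4,0.8,0,0\n0.093,-0.4,0.8,0,0\n0.093,-0.4,0.8,0,0\n0.093,-0.4,0.8,0,0\n0.093,-0.4,0.8,0,0\n0.093,-0.4,0.8,0,0\n0.093,0,0,0,0" --grip_force 20

```text
t: 1.7
tool_pos: [0.4163, 0.4516, 0.2318]
orientation: [2.226, 2.214, -0.001]
force: [0.1, -0.5, -1.5]
opening: 0.0928
gripper_force: 0.0
```

```bash
python3 go.py .4295 -.196 .15
```

```text
t 1.7 pos [0.4163 0.4516 0.2318] turn [ 0.0008  0.0018 -0.0052] shift after turn [-0.6476  0.0132  0.0818] now-axes [-0.6473  0.0164  0.0831] open 0.0928 F [ 0.1 -0.5 -1.5]
```

In the tool's units: -0.046 m is -0.92, 0.04 m is 0.8, -0.005 rad is -0.0064.

drive_effector --deltas "0.093,-0.92,0.02,0,-0.0064\n0.093,-0.92,0.02,0,0\n0.093,-0.92,0.02,0,0\n0.093,-0.92,0.02,0,0\n0.093,-0.92,0.02,0,0\n0.093,-0.92,0.02,0,0\n0.093,-0.92,0.02,0,0\n0.093,-0.92,0.02,0,0\n0.093,-0.92,0.02,0,0\n0.093,-0.92,0.02,0,0\n0.093,-0.92,0.02,0,0\n0.093,-0.92,0.02,0,0\n0.093,-0.92,0.02,0,0\n0.093,-0.92,0,0,0\n0.093,0,0,0.8,0\n0.093,0,0,0.8,0\n0.093,0,0,0,0\n0.093,0,0,0,0"

```text
t: 3.5
tool_pos: [0.4276, -0.1882, 0.1526]
orientation: [-2.213, -2.226, 0.001]
force: [-0.5, -1.0, 0.2]
opening: 0.093
gripper_force: 0.0
```

```bash
python3 go.py .4295 -.196 .016
python3 - <<'E'
from h import *
from plant import read_camera
c=read_camera("wrist");W=cloud(c);np.savez("w.npz",**c)
im=c["image"].astype(int);m=(W[...,2]>.008)&(W[...,2]<.024)
n,lab,st,ce=cv2.connectedComponentsWithStats(m.astype(np.uint8))
for k in range(1,n):
    if st[k,4]>300: print(ce[k],st[k,4],ray(c,*ce[k],.016),np.median(W[lab==k][:,2]))
cv2.imwrite("pics/w1.png",c["image"][:,:,::-1])
E
```

```text
t 3.5 pos [ 0.4276 -0.1882  0.1526] turn [-0.002  -0.0013  0.0058] shift after turn [-0.0078  0.0019  0.1366] now-axes [-0.008   0.0021  0.1365] open 0.093 F [-0.5 -1.   0.2]
[314.23148038  40.49484414] 8437 [ 0.45455106 -0.04852914] 0.009684507774146308
[501.41361669 142.48524203] 2541 [ 0.62813563 -0.13169093] 0.01086877424676782
[163.18272251 158.03298429] 1910 [ 0.31818979 -0.14789342] 0.011918462187491749
[282.93030513 207.26456311] 2884 [ 0.42941348 -0.19427222] 0.015567622127169887
[128.22438466 247.66714367] 3494 [ 0.27514938 -0.23718058] 0.021411652292738892
```

View pics/w1.png

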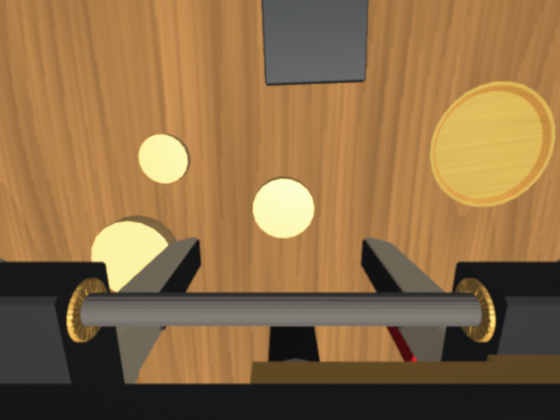

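The wrist view has the stand at (283,207), directly ahead and between the fingers, and its position matches the planned one. Descending to grasp it.

In the tool's units: 0.04 m is 0.8, 0.002 m is 0.04, 0.006 rad is 0.0076.

drive_effector --deltas "0.093,-0.14,0.04,0.68,0.0076\n0.093,0,0,0.8,0\n0.093,0,0,0.7,0\n0.093,0,0,0.4,0\n0.093,0,0,0.11,0\n0.093,0,0,0,0"

```text
t: 4.15
tool_pos: [0.4314, -0.1963, 0.0196]
orientation: [2.22, 2.22, 0.001]
force: [-0.6, -0.1, 0.4]
opening: 0.0928
gripper_force: 0.0
```

```bash
python3 go.py .4295 -.1955 .018
```

```text
t 4.15 pos [ 0.4314 -0.1963  0.0196] turn [ 0.0014  0.0008 -0.0001] shift after turn [ 0.0008 -0.0019  0.0016] now-axes [ 0.0008 -0.0019  0.0016] open 0.0928 F [-0.6 -0.1  0.4]
```

In the tool's units: -0.002 m is -0.04, 0.001 m is 0.02.

drive_effector --deltas "0.05,0.02,-0.04,0.02,0\n0.05,0,0,0,0\n0.05,0,0,0,0\n0.05,0,0,0,0\n0.05,0,0,0,0\n0.05,0,0,0,0\n0.05,0,0,0,0\n0.05,0,0,0,0" --grip_force 15

```text
t: 4.95
tool_pos: [0.4286, -0.1953, 0.0177]
orientation: [2.222, 2.22, 0.0]
force: [-0.8, -0.1, 5.6]
opening: 0.0598
gripper_force: 15.0
```

```bash
python3 go.py .603 .002 .12
```

```text
t 4.95 pos [ 0.4286 -0.1953  0.0177] turn [ 0.0006  0.0003 -0.0009] shift after turn [ 0.1973  0.1744 -0.1023] now-axes [ 0.1974  0.1743 -0.1023] open 0.0598 F [-0.8 -0.1  5.6]
```

In the tool's units: -0.04 m is -0.8, 0.033 m is 0.66.

drive_effector --deltas "0.05,0,0,-0.6,0\n0.05,0,0,-0.8,0\n0.05,0,0,-0.64,0\n0.05,0.66,0.58,0,0\n0.05,0.66,0.58,0,0\n0.05,0.66,0.58,0,0\n0.05,0.66,0.58,0,0\n0.05,0.66,0.58,0,0\n0.05,0.66,0.58,0,0\n0.05,0,0,0,0\n0.05,0,0,0,0"

```text
t: 6.05
tool_pos: [0.602, 0.0037, 0.118]
orientation: [-2.219, -2.222, 0.002]
force: [-0.3, -0.8, -0.7]
opening: 0.0597
gripper_force: 15.0
```

```bash
python3 go.py .603 .002 .0185
```

```text
t 6.05 pos [0.602  0.0037 0.118 ] turn [-0.002   0.0001  0.0012] shift after turn [-0.0017  0.001   0.0995] now-axes [-0.0017  0.0012  0.0995] open 0.0597 F [-0.3 -0.8 -0.7]
```

In the tool's units: 0.04 m is 0.8, 0.035 m is 0.7.

drive_effector --deltas "0.05,-0.04,0.02,0.8,0\n0.05,0,0,0.7,0\n0.05,0,0,0.32,0\n0.05,0,0,0.12,0\n0.05,0,0,0,0\n0.05,0,0,0,0"

```text
t: 6.65
tool_pos: [0.6047, 0.0004, 0.0241]
orientation: [2.221, 2.219, 0.003]
force: [0.9, -1.0, -0.5]
opening: 0.0595
gripper_force: 15.0
```

```bash
python3 go.py .603 .002 .0185
```

```text
t 6.65 pos [6.047e-01 4.000e-04 2.410e-02] turn [ 0.0027  0.0003 -0.0012] shift after turn [ 0.0016 -0.0017  0.0056] now-axes [ 0.0016 -0.0017  0.0056] open 0.0595 F [ 0.9 -1.  -0.5]
```

In the tool's units: 0.004 m is 0.08, -0.0015 m is -0.03.

drive_effector --deltas "0.05,0.03,-0.03,0.08,0\n0.05,0,0,0.02,0\n0.05,0,0,0,0\n0.05,0,0,0,0"

```text
t: 7.05
tool_pos: [0.6022, 0.0024, 0.0177]
orientation: [2.222, 2.22, 0.001]
force: [-0.8, 0.8, 2.1]
opening: 0.0601
gripper_force: 15.0
```

```bash
python3 go.py .603 .002 .0185;python3 -c "
from plant import sensors
for i in range(3):print(sensors.read_state()['tool_pos'])"
```

```text
t 7.05 pos [0.6022 0.0024 0.0177] turn [ 0.0008 -0.     -0.0006] shift after turn [-0.0004  0.0008 -0.0008] now-axes [-0.0004  0.0008 -0.0008] open 0.0601 F [-0.8  0.8  2.1]
[0.60222752 0.00244524 0.01772269]
[0.60222752 0.00244524 0.01772269]
[0.60222752 0.00244524 0.01772269]
```

Down. Now I'll release, lift, move off sideways toward the robot, and measure.

In the tool's units: -0.05 m is -1, 0.045 m is 0.9.

drive_effector --deltas "0.093,0,0,0,0\n0.093,0,0,0,0\n0.093,0,0,0,0\n0.093,0,0,0,0\n0.093,0,0,-0.6,0\n0.093,0,0,-1,0\n0.093,0,0,-1,0\n0.093,0,0,-1,0\n0.093,0.6,-0.8,0,0\n0.093,0.6,-0.8,0,0\n0.093,0.6,-0.8,0,0\n0.093,0.6,-0.8,0,0\n0.093,0.9,-0.2,0,0\n0.093,0.9,-0.06,0,0\n0.093,0,0,0,0\n0.093,0,0,0,0"

```text
t: 8.65
tool_pos: [0.4286, 0.2132, 0.1971]
orientation: [2.219, 2.223, -0.0]
force: [-0.0, -0.1, 0.1]
opening: 0.0929
gripper_force: 0.0
```

```bash
cat > chk.py <<'E'
from h import *
from plant import read_camera
V,U=np.mgrid[:420,:560]
O=np.array([.0023,.0005])
T={"top":O,"scene":-O}
def meas(n,name,xy,z,r=.045,band=.004):
    c=n;W=cloud(c)
    m=(np.hypot(W[...,0]-xy[0],W[...,1]-xy[1])<r)&(np.abs(W[...,2]-z)<band)
    q=np.array([ray(c,*a,z) for a in np.argwhere(m)[:,::-1]])
    if len(q)<10: return name,"none"
    return name,(q.mean(0)+T[c["n"]]).round(4),len(q)
def cams():
    for n in("top","scene"):
        c=read_camera(n);c["n"]=n;yield c
E
python3 - <<'E'
from chk import *
for c in cams():
    np.savez(c["n"]+"1.npz",**c)
    print(c["n"],meas(c,"stand",(.603,.002),.016),meas(c,"pot",(.43,.209),.05,.035,.012),meas(c,"dishfloor",(.622,-.137),.0055,.06,.003),meas(c,"vase",(.583,.1407),.1,.05,.005))
E
python3 go.py .431 .209 .15
```

```text
top ('stand', array([0.6012, 0.0008]), 524) ('pot', array([0.432 , 0.2026]), 320) ('dishfloor', array([ 0.6232, -0.1377]), 1487) ('vase', array([0.5852, 0.1415]), 281)
scene ('stand', array([0.6015, 0.0007]), 348) ('pot', array([0.4332, 0.2135]), 155) ('dishfloor', array([ 0.62  , -0.1372]), 971) ('vase', array([0.5942, 0.139 ]), 260)
t 8.75 pos [0.4291 0.2118 0.197 ] turn [-0.0002  0.0006 -0.001 ] shift after turn [-0.0028  0.0019  0.047 ] now-axes [-0.0027  0.0019  0.047 ] open 0.0933 F [-0.2 -0.3  0.1]
```

The stand sits within ~2 mm of the midpoint. The pot is next, at (0.431, 0.2095).

In the tool's units: 0.045 m is 0.9, 0.04 m is 0.8.

drive_effector --deltas "0.093,-0.06,0.04,0.8,0\n0.093,0,0,0.9,0\n0.093,0,0,0.9,0\n0.093,0,0,0.5,0\n0.093,0,0,0.24,0\n0.093,0,0,0,0"

```text
t: 9.35
tool_pos: [0.4301, 0.208, 0.0287]
orientation: [-2.223, -2.218, 0.005]
force: [-0.5, 0.5, 0.6]
opening: 0.0935
gripper_force: 0.0
```

```bash
python3 go.py .431 .2095 .028
```

```text
t 9.35 pos [0.4301 0.208  0.0287] turn [-0.0031  0.0013 -0.0026] shift after turn [0.0015 0.0009 0.0007] now-axes [0.0015 0.0009 0.0006] open 0.0935 F [-0.5  0.5  0.6]
```

In the tool's units: 0.001 m is 0.02, -0.002 rad is -0.0025.

drive_effector --deltas "0.04,0.02,0.02,0,-0.0025\n0.04,0,0,0,0\n0.04,0,0,0,0\n0.04,0,0,0,0\n0.04,0,0,0,0\n0.04,0,0,0,0\n0.04,0,0,0,0\n0.04,0,0,0,0" --grip_force 20

```text
t: 10.15
tool_pos: [0.4321, 0.2106, 0.0304]
orientation: [2.22, 2.223, 0.0]
force: [-2.0, 0.5, 5.4]
opening: 0.0516
gripper_force: 20.0
```

```bash
python3 go.py .602 .001 .14
```

```text
t 10.15 pos [0.4321 0.2106 0.0304] turn [ 0.0002 -0.0002  0.0013] shift after turn [-0.2096  0.1699 -0.1096] now-axes [-0.2098  0.1696 -0.1096] open 0.0516 F [-2.   0.5  5.4]
```

In the tool's units: -0.045 m is -0.9, 0.043 m is 0.86.

drive_effector --deltas "0.04,0,0,-0.6,0\n0.04,0,0,-0.9,0\n0.04,0,0,-0.9,0\n0.04,-0.84,0,0,0\n0.04,-0.84,0,0,0\n0.04,-0.84,0,0,0\n0.04,-0.84,0,0,0\n0.04,-0.84,0,0,0\n0.04,0,0.84,0,0\n0.04,0,0.84,0,0\n0.04,0,0.86,0,0\n0.04,0,0.86,0,0\n0.04,0,0,0,0\n0.04,0,0,0,0"

```text
t: 11.55
tool_pos: [0.6016, 0.0007, 0.1478]
orientation: [-2.218, -2.221, 0.004]
force: [-0.3, -0.3, -2.1]
opening: 0.0515
gripper_force: 20.0
```

```bash
python3 go.py .602 .0018 .045
```

```text
t 11.55 pos [0.6016 0.0007 0.1478] turn [-0.0041 -0.0003  0.0013] shift after turn [0.0011 0.0004 0.1028] now-axes [0.0011 0.0008 0.1028] open 0.0515 F [-0.3 -0.3 -2.1]
```

In the tool's units: 0.04 m is 0.8, 0.035 m is 0.7.

drive_effector --deltas "0.04,0.02,0.01,0.8,0\n0.04,0,0,0.7,0\n0.04,0,0,0.3,0\n0.04,0,0,0.14,0\n0.04,0,0,0,0\n0.04,0,0,0,0"

```text
t: 12.15
tool_pos: [0.604, 0.0015, 0.0553]
orientation: [2.218, 2.221, 0.003]
force: [0.2, 0.2, -2.1]
opening: 0.0516
gripper_force: 20.0
```

```bash
python3 go.py .602 .0018 .045
python3 - <<'E'
from h import *
from plant import read_camera
im=read_camera("scene")["image"][:,:,::-1]
cv2.imwrite("pics/s2.png",cv2.resize(im[180:300,200:340],None,fx=5,fy=5,interpolation=cv2.INTER_CUBIC))
E
```

```text
t 12.15 pos [0.604  0.0015 0.0553] turn [0.003  0.0003 0.0012] shift after turn [ 0.0003 -0.002   0.0103] now-axes [ 0.0003 -0.002   0.0103] open 0.0516 F [ 0.2  0.2 -2.1]
```

View pics/s2.png

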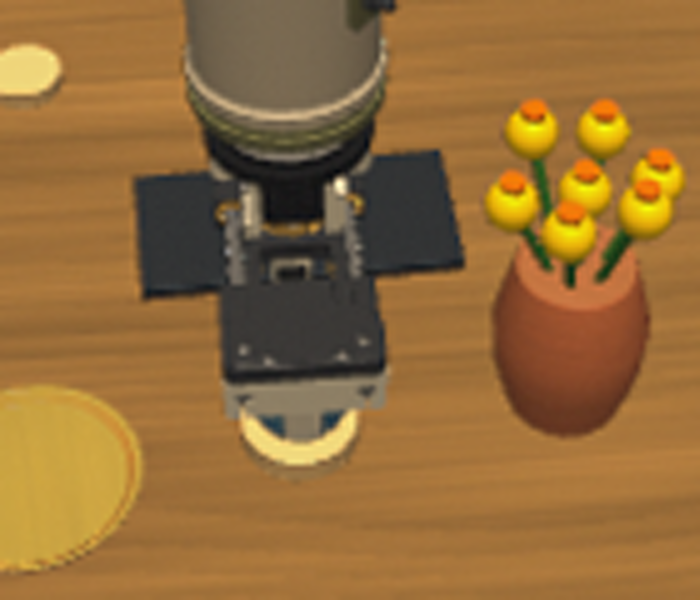

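The gripper at crop (300,400) holds the pot over the stand at (300,435), centred left to right, with the vase well clear. Lowering the last 9–10 mm slowly.

In the tool's units: 0.005 m is 0.1, 0.003 m is 0.06.

drive_effector --deltas "0.04,0,-0.02,0.1,0\n0.04,0,0,0.06,0\n0.04,0,0,0.02,0\n0.04,0,0,0,0\n0.04,0,0,0,0"

```text
t: 12.7
tool_pos: [0.6026, 0.0015, 0.0462]
orientation: [2.219, 2.222, 0.001]
force: [-5.2, 0.7, 12.1]
opening: 0.0515
gripper_force: 20.0
```

```bash
python3 go.py .602 .0018 .045
```

```text
t 12.7 pos [0.6026 0.0015 0.0462] turn [0.0016 0.0003 0.0014] shift after turn [ 0.0003 -0.0006  0.0012] now-axes [ 0.0003 -0.0006  0.0012] open 0.0515 F [-5.2  0.7 12.1]
```

Contact. Release, lift, and move out over the candle at ~(0.4395, 0.325).

In the tool's units: -0.05 m is -1, 0.045 m is 0.9.

drive_effector --deltas "0.093,0,0,-0.02,0\n0.093,0,0,0,0\n0.093,0,0,0,0\n0.093,0,0,0,0\n0.093,0,0,-0.6,0\n0.093,0,0,-1,0\n0.093,0,0,-1,0\n0.093,0,0,-1,0\n0.093,0,-0.8,0,0\n0.093,0,-0.8,0,0\n0.093,0,-0.8,0,0\n0.093,0.5,-0.8,0,0\n0.093,1,0,0,0\n0.093,1,0,0,0\n0.093,1,0,0,0\n0.093,1,0,0,0\n0.093,1,0,0,0\n0.093,0.9,-0.04,0,0\n0.093,0,0,0,0\n0.093,0,0,0,0"

```text
t: 14.7
tool_pos: [0.4388, 0.3222, 0.2245]
orientation: [2.217, 2.225, -0.002]
force: [1.3, -0.3, 0.4]
opening: 0.0927
gripper_force: 0.0
```

```bash
python3 - <<'E'
from chk import *
for c in cams():
    print(c["n"],meas(c,"pot",(.602,.001),.064,.035,.004),meas(c,"knob",(.602,.001),.082,.03,.004),meas(c,"stand",(.602,.001),.016,.04,.002),meas(c,"candle",(.4395,.325),.1,.035,.003))
    im=c["image"][:,:,::-1]
    if c["n"]=="top": cv2.imwrite("pics/t3.png",cv2.resize(im[110:250,200:400],None,fx=4,fy=4,interpolation=cv2.INTER_CUBIC))
E
python3 go.py .4395 .325 .06
```

```text
top ('pot', array([0.5925, 0.005 ]), 68) ('knob', array([0.6016, 0.0019]), 36) ('stand', array([0.5851, 0.0008]), 66) ('candle', array([0.4392, 0.3257]), 434)
scene ('pot', array([0.6163, 0.0025]), 59) ('knob', array([0.6014, 0.0012]), 24) ('stand', array([6.149e-01, 2.000e-04]), 80) ('candle', array([0.4391, 0.3256]), 164)
t 14.8 pos [0.4394 0.3207 0.2249] turn [-0.0003  0.0006  0.0008] shift after turn [4.300e-03 1.000e-04 1.649e-01] now-axes [4.400e-03 1.000e-04 1.649e-01] open 0.0933 F [ 0.4  0.1 -0.3]
```

View pics/t3.png

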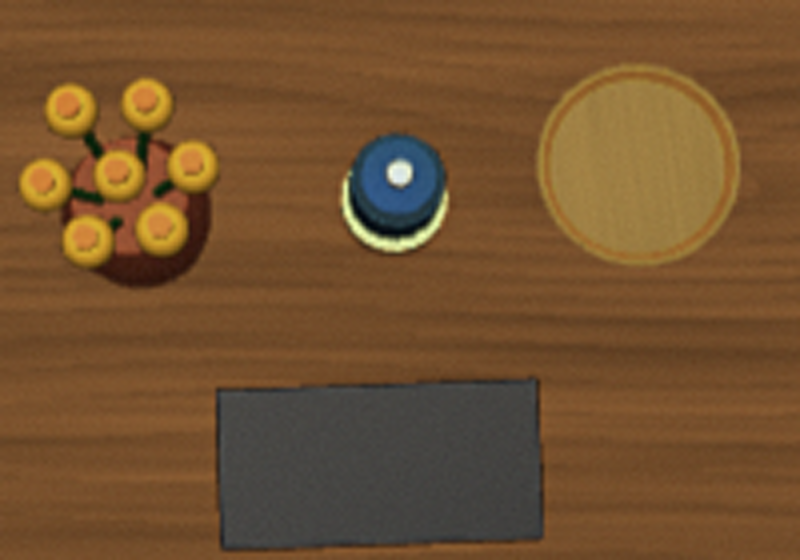

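t3 shows the pot upright on the stand, with the knob at (399,172), concentric within about 1 mm by measurement. Now the candle.

In the tool's units: 0.045 m is 0.9, 0.001 m is 0.02.

drive_effector --deltas "0.093,0.07,0,0.8,0\n0.093,0.02,0,0.9,0\n0.093,0,0,0.9,0\n0.093,0,0,0.5,0\n0.093,0,0,0.2,0\n0.093,0,0,0,0\n0.04,0,0,0,0\n0.04,0,0,0,0\n0.04,0,0,0,0\n0.04,0,0,0,0\n0.04,0,0,0,0\n0.04,0,0,0,0\n0.04,0,0,0,0\n0.04,0,0,0,0" --grip_force 20

```text
t: 16.2
tool_pos: [0.4396, 0.3261, 0.0604]
orientation: [2.22, 2.223, 0.001]
force: [1.0, -0.8, 1.8]
opening: 0.0494
gripper_force: 20.0
```

```bash
python3 go.py .44 .3265 .059
```

```text
t 16.2 pos [0.4396 0.3261 0.0604] turn [ 0.0004 -0.0003  0.0012] shift after turn [0.0004 0.0004 0.0014] now-axes [0.0004 0.0004 0.0014] open 0.0494 F [ 1.  -0.8  1.8]
```

drive_effector --deltas "0.04,0,0,-0.6,0\n0.04,0,0,-0.9,0\n0.04,0,0,-0.9,0\n0.04,-0.92,0,0,0\n0.04,-0.92,0,0,0\n0.04,-0.92,0,0,0\n0.04,-0.92,0,0,0\n0.04,-0.92,0,0,0\n0.04,-0.92,0,0,0\n0.04,-0.92,0,0,0\n0.04,-0.92,0,0,0\n0.04,-0.92,0,0,0\n0.04,-0.92,0,0,0\n0.04,0,0.9,0,0\n0.04,0,0.92,0,0\n0.04,0,0.92,0,0\n0.04,0,0.92,0,0\n0.04,0,0,0,0\n0.04,0,0,0,0"

```text
t: 18.1
tool_pos: [0.6223, -0.1334, 0.1774]
orientation: [-2.216, -2.221, 0.004]
force: [-1.3, -0.2, -2.8]
opening: 0.0495
gripper_force: 20.0
```

```bash
python3 go.py .6225 -.1355 .065
```

```text
t 18.1 pos [ 0.6223 -0.1334  0.1774] turn [-0.0047 -0.0013  0.0019] shift after turn [-0.0021  0.0002  0.1124] now-axes [-0.0023  0.0007  0.1123] open 0.0495 F [-1.3 -0.2 -2.8]
```

In the tool's units: 0.04 m is 0.8, 0.035 m is 0.7.

drive_effector --deltas "0.04,-0.02,0,0.8,0\n0.04,-0.02,0,0.7,0\n0.04,0,0,0.4,0\n0.04,0,0,0.2,0\n0.04,0,0,0,0\n0.04,0,0,0,0"

```text
t: 18.7
tool_pos: [0.6235, -0.1361, 0.0771]
orientation: [2.219, 2.221, 0.002]
force: [-0.1, 0.2, -2.9]
opening: 0.0495
gripper_force: 20.0
```

```bash
python3 go.py .6225 -.1355 .065
```

```text
t 18.7 pos [ 0.6235 -0.1361  0.0771] turn [0.0022 0.0007 0.001 ] shift after turn [ 0.0006 -0.001   0.0121] now-axes [ 0.0006 -0.001   0.0121] open 0.0495 F [-0.1  0.2 -2.9]
```

In the tool's units: 0.006 m is 0.12, 0.004 m is 0.08.

drive_effector --deltas "0.04,0,-0.01,0.12,0\n0.04,0,0,0.08,0\n0.04,0,0,0.03,0\n0.04,0,0,0,0\n0.04,0,0,0,0"

```text
t: 19.2
tool_pos: [0.6236, -0.1361, 0.0661]
orientation: [2.218, 2.221, 0.002]
force: [-3.7, 1.5, 9.7]
opening: 0.0489
gripper_force: 20.0
```

```bash
python3 go.py .6225 -.1355 .065
```

```text
t 19.2 pos [ 0.6236 -0.1361  0.0661] turn [0.0025 0.0008 0.0013] shift after turn [ 0.0006 -0.0011  0.0011] now-axes [ 0.0006 -0.0011  0.0011] open 0.0489 F [-3.7  1.5  9.7]
```

In the tool's units: 0.05 m is 1, -0.046 m is -0.92.

drive_effector --deltas "0.093,0,0,-0.02,0\n0.093,0,0,0,0\n0.093,0,0,0,0\n0.093,0,0,0,0\n0.093,0,0,-0.6,0\n0.093,0,0,-0.9,0\n0.093,0,0,-0.9,0\n0.093,0,0,-0.9,0\n0.093,0,-0.92,0,0\n0.093,0,-0.92,0,0\n0.093,0,-0.92,0,0\n0.093,0.2,-0.92,0,0\n0.093,1,0,0,0\n0.093,1,0,0,0\n0.093,1,0,0,0\n0.093,1,0,0,0\n0.093,1,0,0,0\n0.093,1,0,0,0\n0.093,1,0,0,0\n0.093,0,0,0,0"

```text
t: 21.2
tool_pos: [0.4368, 0.2293, 0.2294]
orientation: [-2.212, -2.228, -0.002]
force: [0.2, -1.0, 0.0]
opening: 0.0931
gripper_force: 0.0
```

```bash
python3 - <<'E'
from chk import *
for c in cams():
    print(c["n"],meas(c,"candle",(.622,-.136),.106,.035,.003),meas(c,"saltcyl",(.489,.430),.062,.035,.006),meas(c,"saltcap",(.489,.43),.08,.03,.004),meas(c,"slate",(.455,.009),.01,.12,.003))
    W=cloud(c);m=(np.hypot(W[...,0]-.4895,W[...,1]-.43)<.04)&(W[...,2]>.015)&(W[...,2]<.055)
    f=fit(W[m][:,0],W[m][:,1]);print(f[0]+T[c["n"]],f[1],m.sum())
    im=c["image"][:,:,::-1]
    a=im[170:240,60:160] if c["n"]=="top" else im[185:255,355:455]
    cv2.imwrite(f"pics/salt_{c['n']}.png",cv2.resize(a,None,fx=5,fy=5,interpolation=cv2.INTER_CUBIC))
a=[cv2.imread(f"pics/salt_{n}.png") for n in("top","scene")];cv2.imwrite("pics/salt.png",cv2.resize(np.hstack(a),(800,280)))
E
python3 go.py .491 .43 .05
```

```text
top ('candle', array([ 0.623 , -0.1343]), 396) ('saltcyl', 'none') ('saltcap', 'none') ('slate', array([0.4534, 0.0085]), 2908)
[0.0023 0.0005] 0.0 0
scene ('candle', array([ 0.6227, -0.1351]), 273) ('saltcyl', array([0.5034, 0.4268]), 59) ('saltcap', array([0.4927, 0.4318]), 84) ('slate', array([0.4535, 0.0076]), 1368)
[0.49063658 0.43341915] 0.020436361299434144 178
t 21.3 pos [0.4375 0.2249 0.2293] turn [-0.0007  0.0007  0.0043] shift after turn [0.2051 0.0535 0.1793] now-axes [0.205  0.0545 0.1791] open 0.0929 F [ 0.6 -0.2 -0.1]
```

View pics/salt.png

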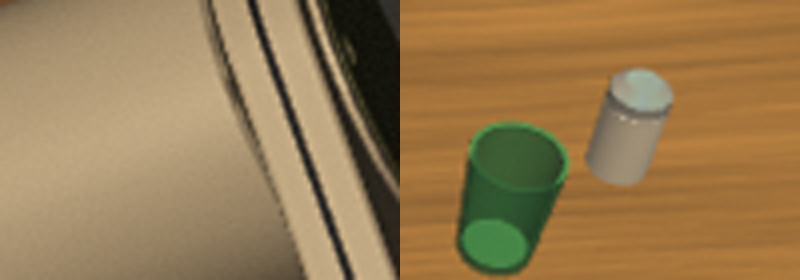

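The scene crop shows the salt cap at (640,90), well clear of the tumbler, while the top view is blocked by the arm. The candle is within 2 mm of the dish centre. Moving over the salt for a wrist look.

In the tool's units: 0.045 m is 0.9, 0.04 m is 0.8, 0.004 rad is 0.0051.

drive_effector --deltas "0.093,0.9,0.2,0,0.0051\n0.093,0.9,0.24,0,0\n0.093,0.9,0.24,0,0\n0.093,0.9,0.24,0,0\n0.093,0.2,0.1,0.8,0\n0.093,0,0,0.2,0\n0.093,0,0,0,0\n0.093,0,0,0,0"

```text
t: 22.1
tool_pos: [0.49, 0.4121, 0.1805]
orientation: [2.226, 2.216, -0.0]
force: [0.0, -0.5, 0.8]
opening: 0.0929
gripper_force: 0.0
```

```bash
python3 go.py .491 .431 .05
python3 - <<'E'
from h import *
from plant import read_camera
c=read_camera("wrist");W=cloud(c)
for lo,hi in((.064,.085),(.045,.06),(.02,.045)):
    m=(np.hypot(W[...,0]-.491,W[...,1]-.431)<.04)&(W[...,2]>lo)&(W[...,2]<hi)
    if m.sum()>20: print(m.sum(),W[m].mean(0),fit(W[m][:,0],W[m][:,1]))
cv2.imwrite("pics/w4.png",c["image"][:,:,::-1])
c=dict(np.load("top.npz"));W=cloud(c)
for lo,hi in((.07,.085),(.062,.085)):
    m=(np.hypot(W[...,0]-.489,W[...,1]-.43)<.04)&(W[...,2]>lo)&(W[...,2]<hi);print("top",W[m].mean(0),fit(W[m][:,0],W[m][:,1]),m.sum())
E
```

```text
t 22.1 pos [0.49   0.4121 0.1805] turn [ 0.0001  0.0003 -0.0047] shift after turn [0.0189 0.001  0.1305] now-axes [0.0189 0.0009 0.1305] open 0.0929 F [ 0.  -0.5  0.8]
1911 [0.49171003 0.43692725 0.07634514] (array([0.49170261, 0.43612592]), np.float64(0.014770293257706518))
61 [0.49087606 0.45384968 0.052739  ] (array([0.49178567, 0.43486217]), np.float64(0.021753030482769047))
80 [0.49077646 0.45399453 0.03261157] (array([0.4917519 , 0.43501061]), np.float64(0.021649537506894283))
top [0.4883333  0.43089055 0.07696136] (array([0.48870111, 0.43208313]), np.float64(0.014707594581935969)) 319
top [0.48778477 0.42938996 0.07557697] (array([0.48828213, 0.43099994]), np.float64(0.01537323620737916)) 365
```

View pics/w4.png

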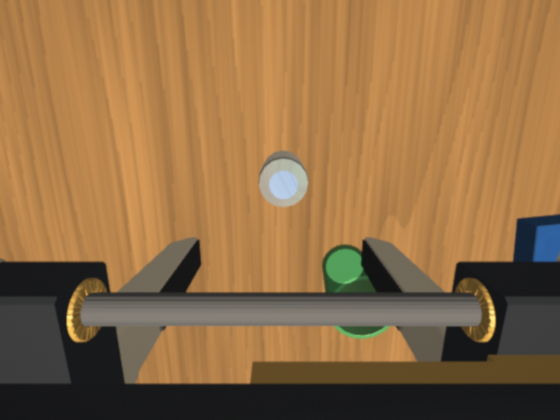

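The wrist view has the salt at (283,183), with the tumbler at (355,290) about 70 mm clear of the fingers' path. The salt's position is (0.491, 0.434).

In the tool's units: 0.04 m is 0.8, 0.01 m is 0.2, -0.004 rad is -0.0051.

drive_effector --deltas "0.093,0.4,0.02,0.6,-0.0051\n0.093,0.02,0,0.8,0\n0.093,0,0,0.8,0\n0.093,0,0,0.4,0\n0.093,0,0,0.2,0\n0.093,0,0,0,0\n0.093,0,0,0,0" --grip_force 20

```text
t: 22.85
tool_pos: [0.4919, 0.4355, 0.0422]
orientation: [2.22, 2.222, 0.005]
force: [0.5, -0.2, 0.6]
opening: 0.093
gripper_force: 0.0
```

```bash
python3 go.py .491 .434 .039
```

```text
t 22.85 pos [0.4919 0.4355 0.0422] turn [ 0.0028 -0.002   0.0007] shift after turn [-0.0015 -0.0009  0.0032] now-axes [-0.0015 -0.0009  0.0032] open 0.093 F [ 0.5 -0.2  0.6]
```

In the tool's units: -0.048 m is -0.96, -0.045 m is -0.9.

drive_effector --deltas "0.03,-0.02,-0.02,0.04,0\n0.03,0,0,0,0\n0.03,0,0,0,0\n0.03,0,0,0,0\n0.03,0,0,0,0\n0.03,0,0,0,0\n0.03,0,0,0,0\n0.03,0,0,0,0\n0.03,0,0,-0.6,0\n0.03,0,0,-0.9,0\n0.03,0,0,-0.9,0\n0.03,-0.9,-0.4,0,0\n0.03,-0.9,-0.38,0,0\n0.03,-0.96,0,0,0\n0.03,-0.96,0,0,0\n0.03,-0.96,0,0,0\n0.03,-0.96,0,0,0\n0.03,-0.96,0,0,0\n0.03,-0.96,0,0,0\n0.03,0,0,0,0"

```text
t: 24.85
tool_pos: [0.4505, 0.0507, 0.1574]
orientation: [2.226, 2.215, -0.003]
force: [-0.2, -0.7, -1.2]
opening: 0.0434
gripper_force: 20.0
```

```bash
python3 go.py .4525 .054 .05
```

```text
t 24.85 pos [0.4505 0.0507 0.1574] turn [-0.0004  0.002  -0.0048] shift after turn [0.0033 0.002  0.1074] now-axes [0.0035 0.002  0.1074] open 0.0434 F [-0.2 -0.7 -1.2]
```

In the tool's units: 0.04 m is 0.8, 0.035 m is 0.7, -0.003 rad is -0.0038.

drive_effector --deltas "0.03,0.04,0.02,0.8,-0.0038\n0.03,0,0,0.7,0\n0.03,0,0,0.3,0\n0.03,0,0,0.14,0\n0.03,0,0,0,0\n0.03,0,0,0,0"

```text
t: 25.45
tool_pos: [0.4526, 0.0581, 0.0616]
orientation: [2.216, 2.226, 0.001]
force: [0.4, -0.7, -1.4]
opening: 0.0438
gripper_force: 20.0
```

```bash
python3 go.py .4525 .054 .05
```

```text
t 25.45 pos [0.4526 0.0581 0.0616] turn [ 0.0013 -0.0001  0.0046] shift after turn [-0.0041 -0.0001  0.0116] now-axes [-0.0041 -0.0001  0.0116] open 0.0438 F [ 0.4 -0.7 -1.4]
```

Careful with the scale: shifts go in shares of 50 mm and turns go in shares of 45 degrees. That gives: 0.006 m is 0.12, -0.002 m is -0.04.

drive_effector --deltas "0.03,-0.04,0,0.12,0\n0.03,0,0,0.04,0\n0.03,0,0,0,0"

```text
t: 25.75
tool_pos: [0.4519, 0.0558, 0.0527]
orientation: [2.217, 2.226, 0.0]
force: [-0.5, 0.3, -2.4]
opening: 0.0439
gripper_force: 20.0
```

```bash
python3 go.py .4525 .054 .05
```

```text
t 25.75 pos [0.4519 0.0558 0.0527] turn [ 0.0001 -0.      0.004 ] shift after turn [-0.0018  0.0006  0.0027] now-axes [-0.0018  0.0006  0.0027] open 0.0439 F [-0.5  0.3 -2.4]
```

In the tool's units: -0.0015 m is -0.03, 0.0005 m is 0.01, 0.003 rad is 0.0038.

drive_effector --deltas "0.03,-0.03,0.01,0.03,0.0038\n0.03,0,0,0.03,0\n0.03,0,0,0,0\n0.03,0,0,0,0"

```text
t: 26.15
tool_pos: [0.4523, 0.0543, 0.0496]
orientation: [-2.22, -2.223, 0.0]
force: [0.2, 0.8, -1.8]
opening: 0.0435
gripper_force: 20.0
```

```bash
python3 go.py .4525 .054 .05
```

```text
t 26.15 pos [0.4523 0.0543 0.0496] turn [-0.0001 -0.      0.0011] shift after turn [-0.0003  0.0002 -0.0004] now-axes [-0.0003  0.0002 -0.0004] open 0.0435 F [ 0.2  0.8 -1.8]
```

In the tool's units: 0.001 m is 0.02, 0.0005 m is 0.01.

drive_effector --deltas "0.03,0,0,0.02,0\n0.03,0,0,0.01,0\n0.03,0,0,0,0\n0.03,0,0,0,0"

```text
t: 26.55
tool_pos: [0.4523, 0.0543, 0.0481]
orientation: [-2.22, -2.223, 0.0]
force: [-0.6, -0.8, -1.1]
opening: 0.0442
gripper_force: 20.0
```

```bash
python3 go.py .4525 .054 .05
```

```text
t 26.55 pos [0.4523 0.0543 0.0481] turn [-0.0001 -0.      0.0012] shift after turn [-0.0003  0.0002 -0.0019] now-axes [-0.0003  0.0002 -0.0019] open 0.0442 F [-0.6 -0.8 -1.1]
```

In the tool's units: 0.001 m is 0.02.

drive_effector --deltas "0.03,0,0,0.02,0\n0.03,0,0,0,0\n0.03,0,0,0,0"

```text
t: 26.85
tool_pos: [0.4526, 0.0543, 0.0476]
orientation: [2.22, 2.223, 0.0]
force: [-1.4, 0.4, 5.8]
opening: 0.0438
gripper_force: 20.0
```

drive_effector --deltas "0.03,0,0,0.02,0\n0.03,0,0,0,0\n0.03,0,0,0,0"

```text
t: 27.15
tool_pos: [0.4526, 0.0543, 0.0475]
orientation: [2.22, 2.223, 0.0]
force: [-8.1, -0.1, 17.1]
opening: 0.0439
gripper_force: 20.0
```

In the tool's units: -0.05 m is -1, -0.045 m is -0.9.

drive_effector --deltas "0.03,0,0,-0.03,0\n0.093,0,0,0,0\n0.093,0,0,0,0\n0.093,0,0,0,0\n0.093,0,0,0,0\n0.093,0,0,-0.6,0\n0.093,0,0,-1,0\n0.093,0,0,-1,0\n0.093,0,0,-1,0\n0.093,-0.9,-0.04,0,0\n0.093,-0.9,-0.04,0,0\n0.093,-0.9,-0.04,0,0\n0.093,-0.9,-0.04,0,0\n0.093,-0.9,-0.04,0,0\n0.093,-0.9,-0.04,0,0\n0.093,-0.9,-0.04,0,0\n0.093,-1,0,0,0\n0.093,0,0,0,0\n0.093,0,0,0,0"

```text
t: 29.05
tool_pos: [0.4383, -0.3115, 0.2269]
orientation: [-2.222, -2.219, -0.0]
force: [0.7, 0.1, -0.2]
opening: 0.0931
gripper_force: 0.0
```

```bash
python3 go.py .439 -.3185 .07
python3 - <<'E'
from chk import *
c=read_camera("wrist");W=cloud(c)
m=(np.hypot(W[...,0]-.4385,W[...,1]+.319)<.04)&(W[...,2]>.015)&(W[...,2]<.095)
if m.sum()>20: print(m.sum(),W[m].mean(0),fit(W[m][:,0],W[m][:,1]))
for c in cams():
    W=cloud(c)
    print(c["n"],meas(c,"cap",(.4517,.053),.087,.03,.006))
    m=(np.hypot(W[...,0]-.4517,W[...,1]-.053)<.04)&(W[...,2]>.015)&(W[...,2]<.07)
    f=fit(W[m][:,0],W[m][:,1]);print(f[0]+T[c["n"]],f[1],m.sum())
    m=(np.hypot(W[...,0]-.4385,W[...,1]+.319)<.04)&(W[...,2]>.015)&(W[...,2]<.095)
    f=fit(W[m][:,0],W[m][:,1]);print("mill",f[0]+T[c["n"]],f[1],m.sum())
E
```

```text
t 29.05 pos [ 0.4383 -0.3115  0.2269] turn [-0.0009 -0.0012 -0.0012] shift after turn [-0.007   0.0007  0.1569] now-axes [-0.0072  0.0009  0.1569] open 0.0931 F [ 0.7  0.1 -0.2]
485 [ 0.4392393  -0.30016787  0.06020909] (array([ 0.43937416, -0.31946676]), np.float64(0.02277078977985789))
top ('cap', array([0.4519, 0.0544]), 304)
[0.45590202 0.05432206] 0.02479855769611263 10
mill [ 0.43979812 -0.32010018] 0.022472291140085525 279
scene ('cap', array([0.4556, 0.054 ]), 128)
[0.45089431 0.054546  ] 0.020838438531386366 222
mill [ 0.43785398 -0.31967707] 0.021728121383660735 390
```

In the tool's units: 0.045 m is 0.9, 0.04 m is 0.8.

drive_effector --deltas "0.093,-0.16,0.02,0.8,0\n0.093,0,0,0.9,0\n0.093,0,0,0.8,0\n0.093,0,0,0.5,0\n0.093,0,0,0.24,0\n0.093,0,0,0,0\n0.093,0,0,0,0" --grip_force 20

```text
t: 29.9
tool_pos: [0.4409, -0.3188, 0.0673]
orientation: [2.218, 2.222, 0.0]
force: [0.5, 1.0, 0.8]
opening: 0.0931
gripper_force: 0.0
```

```bash
python3 go.py .439 -.3197 .064
```

```text
t 29.9 pos [ 0.4409 -0.3188  0.0673] turn [0.0016 0.0013 0.0021] shift after turn [-0.0009 -0.0019  0.0033] now-axes [-0.0009 -0.0019  0.0033] open 0.0931 F [0.5 1.  0.8]
```

In the tool's units: 0.047 m is 0.94, -0.04 m is -0.8, 0.002 rad is 0.0025.

drive_effector --deltas "0.03,-0.02,-0.04,0.06,0.0025\n0.03,0,0,0,0\n0.03,0,0,0,0\n0.03,0,0,0,0\n0.03,0,0,0,0\n0.03,0,0,0,0\n0.03,0,0,0,0\n0.03,0,0,0,0\n0.03,0,0,-0.6,0\n0.03,0,0,-0.8,0\n0.03,0,0,-0.6,0\n0.03,0.94,0.06,0,0\n0.03,0.94,0.06,0,0\n0.03,0.94,0.06,0,0\n0.03,0.94,0.06,0,0\n0.03,0.94,0.06,0,0\n0.03,0.94,0.03,0,0\n0.03,0,0,0,0\n0.03,0,0,0,0"

```text
t: 31.8
tool_pos: [0.4543, -0.0367, 0.1624]
orientation: [-2.219, -2.224, 0.001]
force: [-0.2, -1.5, -1.4]
opening: 0.0459
gripper_force: 20.0
```

```bash
python3 go.py .4557 -.037 .074
```

```text
t 31.8 pos [ 0.4543 -0.0367  0.1624] turn [-0.0005  0.0003  0.0025] shift after turn [-0.0003  0.0014  0.0884] now-axes [-0.0003  0.0014  0.0884] open 0.0459 F [-0.2 -1.5 -1.4]
```

In the tool's units: 0.04 m is 0.8, 0.028 m is 0.56.

drive_effector --deltas "0.03,0,0.02,0.8,0\n0.03,0,0,0.56,0\n0.03,0,0,0.2,0\n0.03,0,0,0.08,0\n0.03,0,0,0,0\n0.03,0,0,0,0\n0.03,0,0,0,0"

```text
t: 32.5
tool_pos: [0.4567, -0.0381, 0.0822]
orientation: [2.221, 2.219, 0.002]
force: [-0.3, -0.4, -1.0]
opening: 0.0456
gripper_force: 20.0
```

```bash
python3 go.py .4557 -.037 .074
```

```text
t 32.5 pos [ 0.4567 -0.0381  0.0822] turn [ 0.0025  0.0005 -0.001 ] shift after turn [ 0.0011 -0.001   0.0082] now-axes [ 0.0011 -0.001   0.0081] open 0.0456 F [-0.3 -0.4 -1. ]
```

In the tool's units: 0.004 m is 0.08, 0.003 m is 0.06.

drive_effector --deltas "0.03,0.014,-0.014,0.08,0\n0.03,0,0,0.06,0\n0.03,0,0,0,0\n0.03,0,0,0,0"

```text
t: 32.9
tool_pos: [0.4547, -0.0369, 0.0735]
orientation: [-2.222, -2.22, 0.0]
force: [-0.2, -0.2, -0.7]
opening: 0.0458
gripper_force: 20.0
```

drive_effector --deltas "0.03,0,0,0.03,0\n0.03,0,0,0,0\n0.03,0,0,0,0"

```text
t: 33.2
tool_pos: [0.4552, -0.0371, 0.0726]
orientation: [2.222, 2.22, 0.001]
force: [-1.1, 0.2, 3.6]
opening: 0.0456
gripper_force: 20.0
```

Contact. Release, rise, and move clear for a final check.

In the tool's units: -0.05 m is -1, -0.04 m is -0.8.

drive_effector --deltas "0.093,0,0,0,0\n0.093,0,0,0,0\n0.093,0,0,0,0\n0.093,0,0,0,0\n0.093,0,0,-0.6,0\n0.093,0,0,-1,0\n0.093,0,0,-1,0\n0.093,0,0,-0.8,0\n0.093,-1,-0.1,0,0\n0.093,-1,-0.1,0,0\n0.093,-1,-0.1,0,0\n0.093,-1,-0.1,0,0\n0.093,-1,-0.1,0,0\n0.093,-1,-0.1,0,0\n0.093,-1,-0.1,0,0\n0.093,0,0,0,0\n0.093,0,0,0,0"

```text
t: 34.9
tool_pos: [0.4191, -0.386, 0.2413]
orientation: [-2.224, -2.217, -0.001]
force: [-0.4, 0.5, -0.1]
opening: 0.0931
gripper_force: 0.0
```

```bash
python3 - <<'E'
from chk import *
for c in cams():
    W=cloud(c);n=c["n"]
    print(n,meas(c,"saltcap",(.4517,.053),.087,.03,.006),meas(c,"milltop",(.4555,-.037),.108,.03,.004),meas(c,"ball",(.4555,-.037),.127,.03,.005),meas(c,"knob",(.602,.001),.082,.03,.004),meas(c,"candle",(.622,-.136),.106,.035,.003),meas(c,"red",(.564,-.317),.08,.035,.003),meas(c,"tum",(.562,.324),.088,.045,.004))
    m=(np.hypot(W[...,0]-.4555,W[...,1]+.037)<.04)&(W[...,2]>.015)&(W[...,2]<.1)
    f=fit(W[m][:,0],W[m][:,1]);print("mill",f[0]+T[n],f[1],m.sum())
    cv2.imwrite(f"pics/end_{n}.png",cv2.resize(c["image"][:,:,::-1],(800,600)))
E
```

```text
top ('saltcap', array([0.4521, 0.0545]), 307) ('milltop', array([ 0.4507, -0.032 ]), 61) ('ball', array([ 0.4551, -0.0367]), 137) ('knob', array([0.6019, 0.0015]), 36) ('candle', array([ 0.6224, -0.1348]), 393) ('red', array([ 0.565 , -0.3176]), 378) ('tum', array([0.5632, 0.3257]), 195)
mill [ 0.45257336 -0.03300696] 0.01961081928839527 61
scene ('saltcap', array([0.456 , 0.0538]), 132) ('milltop', array([ 0.4678, -0.0367]), 59) ('ball', array([ 0.4583, -0.0368]), 69) ('knob', array([0.6003, 0.0011]), 26) ('candle', array([ 0.6227, -0.135 ]), 275) ('red', array([ 0.5646, -0.3179]), 246) ('tum', array([0.561 , 0.3247]), 159)
mill [ 0.45431471 -0.03733312] 0.02132228190403095 375
```

View pics/end_scene.png

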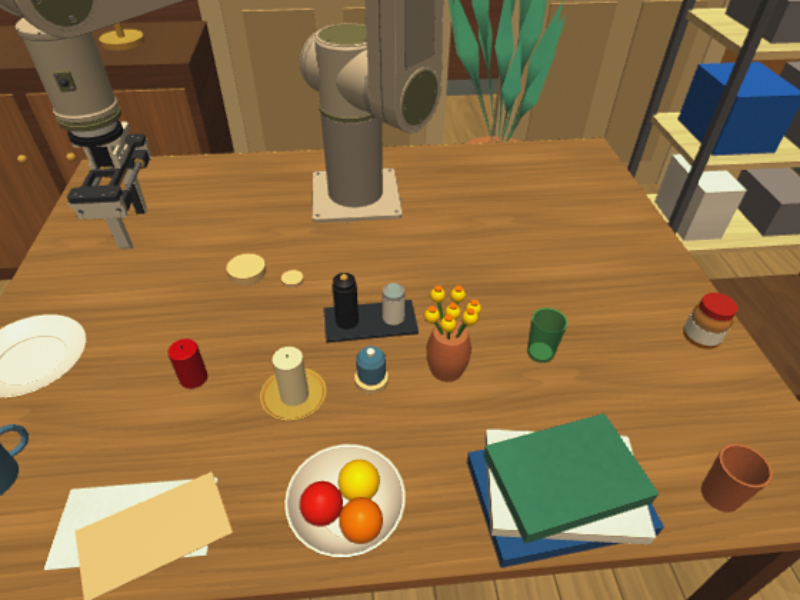

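View pics/end_top.png

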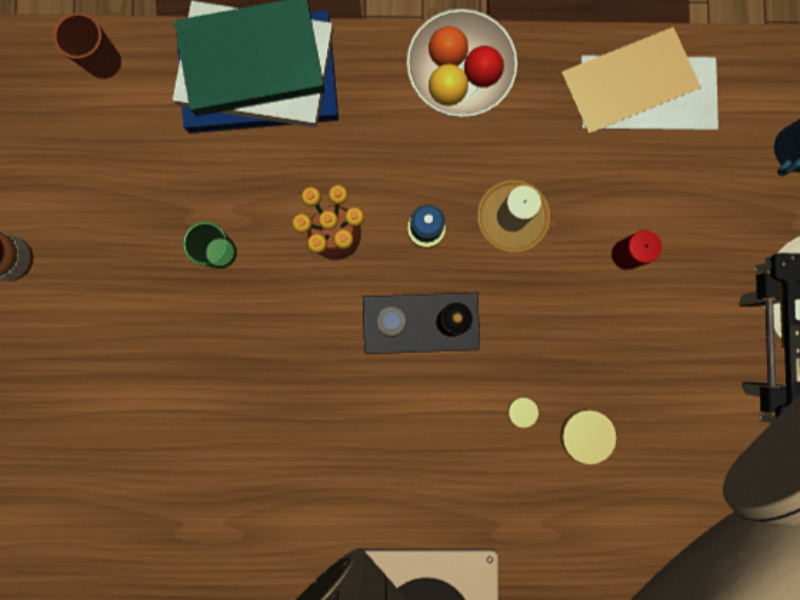

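Both views show everything upright and in place: pot on stand (427,225), candle in dish (523,203), salt (391,321) and mill (456,319) on the slate halves. The red candle (645,246) and tumbler (208,243) have not moved, and the gripper is clear.

```bash
python3 -c "
from plant import robot
print(robot.close_job())"
```

```text
the job is handed in; nothing more can be done
None
```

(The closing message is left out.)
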